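Cradle and chock a speaker pole

TASK

Take the longest of the three aluminium poles off the storage rest and lay it gently, centred, in the V-cradle with the tall horns. When it lies there released, set the wooden chock bar flat on the cradle's two ledges, parallel to the pole and close up against its open side, so that it cannot roll out.

Things in the scene. Friction and masses are not known exactly. Their poses are not given: they have to be found in the camera images.
- pole_center (a point): Longest of three aluminium poles with black end bands, all 35 mm thick: 280 mm (others 200, 140 mm), 0.4 kg. Point: middle of its axis; x along the pole. Starts level, 46 mm up, in any one of three notches, 95 mm apart, of a black fixed rest. The rest's strips (20 mm thick) stand 50 mm either side of the pole's middle; between them is a 6 mm base plate, so grip the middle from above, across.
- chock_grip (a point): Loose chock bar of pale wood, 0.22 kg, on the table: foot 200 (x) by 44 (y) by 18 mm high; on its middle an upright grip block 36 (x) by 22 (y), top 60 mm above the underside; roof-shaped ends 37 mm high. Same either way round. Point: centre of the grip block, 38 mm above the underside. Best gripped along the bar (fingers at the block's x ends), so no finger comes between bar and pole.
- cradle: Fixed wooden V-cradle, base plate 250 x 175 x 10 mm. Two bearers 24 mm thick at x = -80 and +80 mm, open between, each with a 120 degree V. Origin: on the table, midway between bearers, below the V's bottom; x along the V, z up. A pole in the V has its axis at y = 0, z = 50 mm. On +y each bearer has a tall horn (y 32 to 50, top z 74 mm); -y is the open side.
- ledge_mid (a point): Point on the cradle midway between its two flat ledges, at their height (z = 40 mm above the table), at cradle x = 0, y = -40 mm; same axes as the cradle. The ledges run on the bearers from y = -18 to -120 mm. The middle of the chock bar's underside is here when the bar lies across both ledges, just touching the pole.
Mind the look-alikes: they are no part of the job. What is shaped like the part that bears chock_grip but purple is not meant.

How it is judged:
On the way, in this order (a step that is already met when the one before it is completed fails the run):
1. the longest pole lies in the V-cradle, centred, released (x of pole_center in the frame of cradle between -0.03 and 0.03 m and y of pole_center in the frame of cradle between -0.008 and 0.008 m and z of pole_center in the frame of cradle between 0.042 and 0.057 m and angle between the x axis of pole_center and the x axis of cradle, either way round below 0.12 rad and contact force between the fingers and pole below 0.3 N), for 0.2 s.
2. the chock bar lies on both ledges close against the pole, released (x of pole_center in the frame of cradle between -0.03 and 0.03 m and y of pole_center in the frame of cradle between -0.008 and 0.008 m and z of pole_center in the frame of cradle between 0.042 and 0.057 m and angle between the x axis of pole_center and the x axis of cradle, either way round below 0.12 rad and x of chock_grip in the frame of cradle between -0.03 and 0.03 m and y of chock_grip in the frame of cradle between -0.057 and -0.033 m and z of chock_grip in the frame of cradle between 0.072 and 0.085 m and angle between the x axis of chock_grip and the x axis of cradle, either way round below 0.175 rad and angle between chock_grip's own z axis and vertical below 0.1 rad and contact force between the fingers and chock below 0.3 N), for 0.2 s.
At the end, for the whole second after the job is handed in: Longest pole at the bottom of the V, within 30 mm of the cradle's middle and 7 degrees of its line; chock bar flat on both ledges on the open side, within 30 mm of the middle, parallel within 10 degrees, gap to the pole under 17 mm; both released and at rest (x of pole_center in the frame of cradle between -0.03 and 0.03 m and y of pole_center in the frame of cradle between -0.008 and 0.008 m and z of pole_center in the frame of cradle between 0.042 and 0.057 m and angle between the x axis of pole_center and the x axis of cradle, either way round below 0.12 rad and x of chock_grip in the frame of cradle between -0.03 and 0.03 m and y of chock_grip in the frame of cradle between -0.057 and -0.033 m and z of chock_grip in the frame of cradle between 0.072 and 0.085 m and angle between the x axis of chock_grip and the x axis of cradle, either way round below 0.175 rad and angle between chock_grip's own z axis and vertical below 0.1 rad and linear speed of each of pole, chock below 0.02 m/s); the robot touches nothing.
It fails at once if the pole is let go over the cradle more than 25 mm above its place, so that it drops (contact force between the fingers and pole below 0.3 N and x of pole_center in the frame of cradle between -0.06 and 0.06 m and y of pole_center in the frame of cradle between -0.05 and 0.05 m and z of pole_center in the frame of cradle between 0.075 and 0.4 m).
It also fails if it takes over 56 s, if anything falls off the work surface, if the arm or the gripper's body presses on something with over 40 N, if the wrist force passes 120 N, or if a joint passes its speed limit or range.

ROBOT

A 6-joint arm with a two-finger parallel gripper is mounted at the origin on the work surface. World frame = base frame: x ahead of the robot, y to its left, z up, the work surface at z = 0. Lengths are in m, angles in rad, forces in N, time in s.
With the tool pointing down it reaches from about 0.3 to 0.775 m from the base axis. Payload 14.6 kg.
Tool frame: the origin (TCP) lies at the very end of the fingers, on their centre line; the grasp point (between the pads) lies 19 mm behind it; z points along the fingers, x is the direction in which the jaws open and shut, and the axes are right-handed (so a half turn about z gives the same grasp; the last joint's range is limited). The gripper opens to 94 mm and grips with 3 to 60 N. Pads are 16 mm wide; open, the fingers measure 119 mm over their backs; the gripper's body (75 mm by 177 mm) begins 78 mm behind the grasp point.
Start: joints at [-1.226, 0.3, 1.521, -0, 1.321, -0.067], TCP at [0.22, -0.504, 0.205] pointing down, gripper open.
Joint ranges: [-3.03, 3.03], [-0.79, 2.21], [0.23, 2.52], [-1.04, 4.18], [0, 3.07], [-2.55, 2.55]. Speed limits (rad/s): [2.22, 2.22, 2.57, 3.14, 3.14, 3.14].

INTERFACE

Orientations are given as [roll, pitch, yaw] about the fixed x, y, z axes, in that order (R = Rz(yaw) Ry(pitch) Rx(roll)).
In Python, from station import ctrl gives the robot as it stands.
- The arm moves only by the shell command python3 -m inch 'ROWS' [FORCE]. ROWS is JSON, one flat list of numbers, 7 for each row, row after row: the shift along the tool's x, y, z in cm, then the turn, a rotation vector about the tool's x, y, z in rad, then the opening, from 0 (shut) to 1 (fully open). In form: [tx, ty, tz, wx, wy, wz, claw, tx, ty, tz, wx, wy, wz, claw, ...]. A call has 1 to 20 rows; each row shifts and turns the commanded pose from where the row before left it, along the tool's axes as they then stand; what a row does not reach is not made up. A row lasts 1/8 s, in which the tool goes at most 62.5 mm and 10.7 degrees, less where a joint would pass 70% of its speed; a pose out of reach is approached as far as the arm can. A call is refused whole if a number of a shift passes 6.25 or a number of a turn 0.188, either way. A call with a gripper value outside its range is refused whole. The fingers move at their own pace and stop on an object; FORCE is the grip in N (left out, the last holds). Time passes only in rows, so rows that do not move let the fingers close. It gives the time, the measured TCP pose, the force and the opening at its end, in the units of the state.
- ctrl.get_obs(): the state, without advancing time (a new reading comes with each control period).
- ctrl.camera(name): name is "scene" or "side" or "wrist"; returns (picture, depth): 384x512x3 uint8, red, green, blue; 384x512 float32, m along the optical axis (not along the pixel's ray), 0 where there is no reading.
- ctrl.camera_params(name): a dict with "vertical_fov" (degrees; the focal length in pixels is half the picture's height over the tangent of half this angle, whatever the lens; pixels are square), "cx", "cy" (the principal point, pixels), "distortion" ([k1, k2, p1, p2, k3] as OpenCV has them; the pictures are not rectified), "camera_from_world" (4x4, takes a point from world to camera coordinates); the wrist camera has in their place "mount" (4x4, takes a point from camera to tool coordinates, whose origin is the TCP and whose axes are the tool frame's). Camera axes: x right, y down, z forward; pixel columns grow to the right and rows downward; lengths in m; the calibration is good to about 2 mm. A picture is of the moment at which its call begins: read the wrist's pose just before it. camera_params takes no time and is no camera call.
- ctrl.hand_in(): hands the job in, once; it reports no verdict.
Trained networks look in the newest picture that a camera, given by its name, has taken for a name from the list of things; names that differ only in an ending like _2 or _b are one class to them, and where a whole thing is asked for, a point or a joint stands for the part that bears it (a point fixed in the world has none). Each returns a list of dicts, best first, with "score" (0 to 1); they miss things now and then, are a little off and sometimes report something else, mostly with a low value. They report only what shows in the picture. A call takes as long as a camera call. They do not tell look-alikes from the thing itself.
- ctrl.spot_in(camera, label): "bbox" ([centre column, centre row, width, height] in pixels, round what is visible of it).
- ctrl.place_of(camera, label): "centre" ([column, row] in pixels: a listed point, or the origin of a listed thing).
The state is a dict: "time_s": time; "qpos": joint angles; "joint_vel": joint speeds; "tau": joint torques, N m; "ee_pos": TCP position; "eef_rot": TCP orientation; "force": force on the tool from outside, world axes, zero at the start; "moment": the same for the moment, N m; "grip_width": finger opening in m.
Only numpy, scipy, OpenCV 4.12 (cv2) and the standard library are available. Lean on these libraries where they do the work, as an engineer would, in place of code of your own. Each camera call takes 0.05 s, during which the arm holds its last target. There are 200 camera calls.

## Working session

There is one attempt and no reset: what is moved stays moved. The work goes in short steps, Python scripts to look and compute and a shell command to move; the robot and the scene stay as the last step left them, time stands still between calls to the robot, and variables do not carry over. Pictures are saved under pics/ and viewed, about 8 in all and at most 12, crops included, and the job is handed in when it is done.

```bash
mkdir -p pics; ls
cat > h.py <<'E'
import numpy as np, cv2
from scipy.spatial.transform import Rotation as R
from station import ctrl
def snap(name):
    o=ctrl.get_obs(); img,d=ctrl.camera(name); p=ctrl.camera_params(name)
    f=img.shape[0]/2/np.tan(np.radians(p['vertical_fov'])/2)
    K=np.array([[f,0,p['cx']],[0,f,p['cy']],[0,0,1]]); D=np.array(p['distortion'],float)
    if 'mount' in p:
        T=np.eye(4); T[:3,:3]=R.from_euler('xyz',o['eef_rot']).as_matrix(); T[:3,3]=o['ee_pos']; T=T@np.array(p['mount'])
    else: T=np.linalg.inv(np.array(p['camera_from_world']))
    return img,d,K,D,T
def cloud(s):
    img,d,K,D,T=s
    h,w=d.shape; u,v=np.meshgrid(np.arange(w),np.arange(h))
    n=cv2.undistortPoints(np.stack([u,v],-1).reshape(-1,1,2).astype(np.float64),K,D).reshape(h,w,2)
    P=np.concatenate([n*d[...,None],d[...,None]],-1)
    P=P@T[:3,:3].T+T[:3,3]; P[d<=0]=np.nan
    return P
def at_z(s,px,z):
    img,d,K,D,T=s
    n=cv2.undistortPoints(np.array(px,float).reshape(-1,1,2),K,D).reshape(2)
    r=T[:3,:3]@np.array([n[0],n[1],1]); return T[:3,3]+r*(z-T[2,3])/r[2]
def save(name,img): cv2.imwrite('pics/'+name,img[...,::-1])
E
python3 - <<'E'
from h import *
a=[]
for c in ['scene','side']:
    s=snap(c); P=cloud(s); np.savez('/tmp/'+c,img=s[0],P=P); save(c+'1.png',s[0]); print(c,s[4][:3,3].round(2))
    for l in ['pole_center','chock_grip','cradle','ledge_mid']:
        for r in ctrl.place_of(c,l)[:4]:
            u,v=np.array(r['centre']).round().astype(int); 
            q=P[v,u] if 0<=v<384 and 0<=u<512 else None
            print(l,round(r['score'],2),u,v,None if q is None else q.round(3))
print(ctrl.get_obs()['time_s'])
E
```

```text
pics
scene [0.89 0.35 0.87]
pole_center 0.6 272 254 [0.568 0.12  0.059]
chock_grip 0.74 213 109 [ 0.26  -0.404  0.037]
chock_grip 0.68 244 200 [ 0.49  -0.046  0.057]
cradle 0.72 191 188 [ 0.541 -0.222  0.01 ]
ledge_mid 0.9 181 170 [ 0.513 -0.3    0.009]
side [-0.01  0.75  0.61]
pole_center 0.6 192 209 [0.544 0.125 0.058]
chock_grip 0.87 249 191 [ 0.472 -0.049  0.043]
cradle 0.56 262 174 [ 0.52  -0.213  0.009]
cradle 0.37 248 190 [ 0.474 -0.045  0.048]
ledge_mid 0.97 269 157 [ 0.559 -0.336  0.01 ]
0.5
```

View pics/scene1.png

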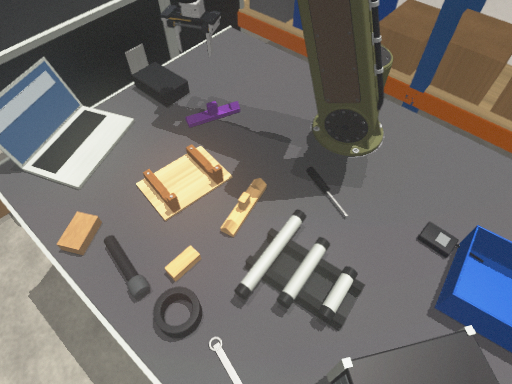

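View pics/side1.png

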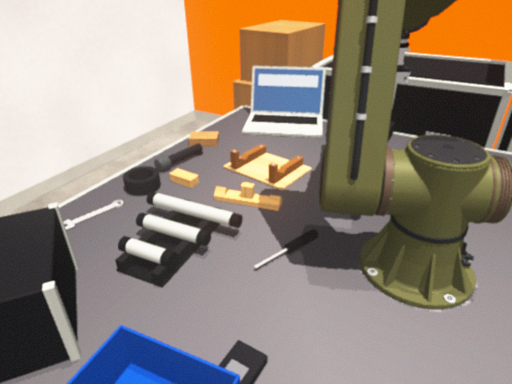

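The scene view shows the longest pole from (299,215) to (242,290), the tan chock at (244,205), the purple look-alike at (213,112) and the cradle at (185,180). Next I'll fit these from the depth clouds.

Run:
```python
from h import *
Ps=[];
for c in ['scene','side']:
    z=np.load(f'/tmp/{c}.npz'); P=z['P']; img=z['img'].astype(int)
    P=P.reshape(-1,3); I=img.reshape(-1,3); 
    def box(x0,x1,y0,y1,z0,z1): return (P[:,0]>x0)&(P[:,0]<x1)&(P[:,1]>y0)&(P[:,1]<y1)&(P[:,2]>z0)&(P[:,2]<z1)
    def fit(m,n):
        rect=cv2.minAreaRect(P[m][:,:2].astype(np.float32)*1000); print(c,n,m.sum(),np.round(rect[0],0),np.round(rect[1],0),round(rect[2],1),'med z',np.median(P[m][:,2]).round(3),'max',np.percentile(P[m][:,2],98).round(3))
    bright=(I.min(1)>140)
    fit(box(.35,.8,0,.19,.045,.08)&bright,'pole white')
    red=(I[:,0]>1.6*I[:,2])&(I[:,0]>70)
    fit(box(.35,.62,-.16,.05,.008,.08)&red,'chock')
    fit(box(.35,.75,-.42,-.1,.006,.014)&red,'cradle base')
    m=box(.35,.75,-.42,-.1,.03,.1)&red; fit(m,'bearers'); Q=P[m]
    h=Q[Q[:,2]>.066]
    if len(h)>10:
        _,l,cc=cv2.kmeans(h[:,:2].astype(np.float32),2,None,(3,50,1e-5),5,0); print('horns',cc.round(3),[ (l==k).sum() for k in (0,1)])
    h=Q[(Q[:,2]>.036)&(Q[:,2]<.043)]
    if len(h)>10:
        _,l,cc=cv2.kmeans(h[:,:2].astype(np.float32),2,None,(3,50,1e-5),5,0); print('ledges',cc.round(3),[ (l==k).sum() for k in (0,1)])
```

```text
scene pole white 1100 [553. 145.] [239. 101.] 5.2 med z 0.059 max 0.064
scene chock 666 [484. -52.] [199.  45.] 12.2 med z 0.019 max 0.057
scene cradle base 363 [ 534. -263.] [176. 248.] 81.7 med z 0.008 max 0.013
scene bearers 765 [ 532. -264.] [172. 186.] 81.2 med z 0.038 max 0.073
horns [[ 0.465 -0.176]
 [ 0.623 -0.2  ]] [np.int64(47), np.int64(48)]
ledges [[ 0.609 -0.296]
 [ 0.45  -0.273]] [np.int64(217), np.int64(200)]
side pole white 848 [554. 146.] [242.  96.] 3.9 med z 0.059 max 0.064
side chock 723 [474. -52.] [205. 111.] 39.2 med z 0.019 max 0.058
side cradle base 255 [ 529. -262.] [175. 246.] 81.8 med z 0.01 max 0.014
side bearers 576 [ 531. -264.] [174. 188.] 81.2 med z 0.04 max 0.074
horns [[ 0.618 -0.199]
 [ 0.462 -0.176]] [np.int64(30), np.int64(38)]
ledges [[ 0.607 -0.286]
 [ 0.45  -0.264]] [np.int64(120), np.int64(146)]
```

```bash
cat > plan.py <<'E'
# tool-frame shift (cm) and turn about tool z to reach a downward pose with jaw axis at angle a
from h import *
def plan(xyz,jaw,o=None):
    o=o or ctrl.get_obs(); M=R.from_euler('xyz',o['eef_rot']).as_matrix(); p=np.array(o['ee_pos'])
    best=None
    for k in (0,np.pi):
        a=jaw+k; x=np.array([np.cos(a),np.sin(a),0]); z=np.array([0,0,-1.]); T=np.stack([x,np.cross(z,x),z],1)
        w=R.from_matrix(M.T@T).as_rotvec()
        if best is None or np.linalg.norm(w)<np.linalg.norm(best): best=w
    print('t',round(o['time_s'],2),'tcp',p.round(4),'q6',round(o['qpos'][5],2),'shift cm',(M.T@(np.array(xyz)-p)*100).round(2),'turn',best.round(3))
E
python3 - <<'E'
from plan import *
for c in ['scene','side']:
    z=np.load(f'/tmp/{c}.npz'); P=z['P'].reshape(-1,3)
    def line(m,n):
        Q=P[m][:,:2]; rect=cv2.minAreaRect(Q.astype(np.float32)*1000)
        mu=Q.mean(0); d=np.linalg.svd(Q-mu,full_matrices=False)[2][0]; d*=np.sign(d[0]); t=(Q-mu)@d
        print(c,n,len(Q),'mid',(mu+d*(np.percentile(t,.5)+np.percentile(t,99.5))/2).round(3),'len',np.ptp(t).round(3),'ang',np.degrees(np.arctan2(d[1],d[0])).round(1),np.round(rect[1]))
    b=lambda x0,x1,y0,y1,z0,z1:(P[:,0]>x0)&(P[:,0]<x1)&(P[:,1]>y0)&(P[:,1]<y1)&(P[:,2]>z0)&(P[:,2]<z1)
    m=b(.35,.75,.04,.20,.048,.08)
    q=P[m][:,:2]; # keep nearest to seed line
    seed=np.array([.556,.122]); e=np.array([np.cos(.1),np.sin(.1)]); 
    dd=(P[:,:2]-seed)@np.array([-e[1],e[0]]); line(m&(abs(dd)<.04),'pole')
    line(b(.35,.6,-.12,.02,.01,.08),'chock')
o=ctrl.get_obs(); print(o['eef_rot'],o['grip_width'])
plan([.49,-.2,.3],np.radians(90))
E
```

```text
scene pole 1314 mid [0.556 0.115] len 0.281 ang 5.3 [281.  35.]
scene chock 924 mid [ 0.483 -0.049] len 0.202 ang 11.6 [202.  45.]
side pole 952 mid [0.555 0.118] len 0.284 ang 5.6 [284.  34.]
side chock 826 mid [ 0.48  -0.047] len 0.201 ang 12.1 [201.  49.]
[-3.14156389e+00  3.70143050e-06 -1.15900421e+00] 0.09417288478073994
t 0.5 tcp [ 0.2201 -0.504   0.2054] q6 -0.07 shift cm [-17.06 -36.9   -9.46] turn [-0.     0.     0.412]
```

Run:
```python
from plan import *
plan([.5555,.1165,.25],np.radians(95.4))
plan([.5366,-.229,.25],np.radians(81.6))
print([plan([.5555,.1165,.25],np.radians(95.4+180))])
```

```text
t 0.5 tcp [ 0.2201 -0.504   0.2054] q6 -0.07 shift cm [-43.44 -55.57  -4.45] turn [-0.     0.     0.318]
t 0.5 tcp [ 0.2201 -0.504   0.2054] q6 -0.07 shift cm [-12.54 -40.01  -4.46] turn [-0.     0.     0.558]
t 0.5 tcp [ 0.2201 -0.504   0.2054] q6 -0.07 shift cm [-43.44 -55.57  -4.45] turn [-0.     0.     0.318]
[None]
```

```bash
python3 -m inch '[-2.715,-3.473,-0.28,0,0,0,1,-2.715,-3.473,-0.28,0,0,0,1,-2.715,-3.473,-0.28,0,0,0,1,-2.715,-3.473,-0.28,0,0,0,1,-2.715,-3.473,-0.28,0,0,0,1,-2.715,-3.473,-0.28,0,0,0,1,-2.715,-3.473,-0.28,0,0,0,1,-2.715,-3.473,-0.28,0,0,0,1,-2.715,-3.473,-0.28,0,0,0,1,-2.715,-3.473,-0.28,0,0,0,1,-2.715,-3.473,-0.28,0,0,0,1,-2.715,-3.473,-0.28,0,0,0,1,-2.715,-3.473,-0.28,0,0,0,1,-2.715,-3.473,-0.28,0,0,0,1,-2.715,-3.473,-0.28,0,0,0,1,-2.715,-3.473,-0.28,0,0,0,1,0,0,0,0,0,0.159,1,0,0,0,0,0,0.159,1,0,0,0,0,0,0,1]' 30
python3 - <<'E'
from plan import *
s=snap('wrist'); P=cloud(s); save('wrist1.png',s[0]); P=P.reshape(-1,3)
m=(P[:,2]>.05)&(P[:,2]<.075)
seed=np.array([.5555,.1165]); dd=(P[:,:2]-seed)@np.array([-np.sin(.094),np.cos(.094)]); m&=abs(dd)<.035
Q=P[m][:,:2]; mu=Q.mean(0); d=np.linalg.svd(Q-mu,full_matrices=False)[2][0]; d*=np.sign(d[0]); t=(Q-mu)@d
mid=mu+d*(t.max()+t.min())/2; a=np.arctan2(d[1],d[0]); print(mid,np.ptp(t),np.degrees(a),P[m][:,2].max())
plan([*mid,.027],a+np.pi/2)
E
```

```text
time_s: 2.88
ee_pos: [0.5555, 0.1165, 0.2502]
eef_rot: [3.141, 0.0, -1.476]
force: [0.2, 0.4, 1.0]
grip_width: 0.0941
[0.55571071 0.11024989] 0.28127977889702016 5.41796329185576 0.06506574705545554
t 2.92 tcp [0.5555 0.1165 0.2502] q6 1.62 shift cm [ 0.62  0.04 22.32] turn [0.    0.    0.003]
```

View pics/wrist1.png

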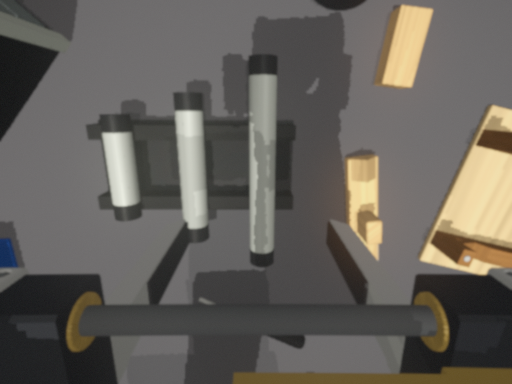

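The pole (column ~262, rows 55–265) lies square between the open fingers, and the strips are at rows 130 and 200, either side of its middle. I'll descend and grip.

```bash
python3 -m inch '[0.25,0,4,0,0,0,1,0,0,5,0,0,0,1,0,0,5,0,0,0,1,0,0,4,0,0,0,1,0,0,2.5,0,0,0,1,0,0,1.8,0,0,0,1,0,0,0,0,0,0,0.6,0,0,0,0,0,0,0,0,0,0,0,0,0,0,0,0,0,0,0,0,0,0,0,0,0,0,0,0,0,0,0,0,0,0,0,0,0,0,0,0,0,0,0]' 30
```

```text
$: bad value
```

```bash
python3 -m inch '[0.25,0,4,0,0,0,1, 0,0,5,0,0,0,1, 0,0,5,0,0,0,1, 0,0,4,0,0,0,1, 0,0,2.5,0,0,0,1, 0,0,1.8,0,0,0,1, 0,0,0,0,0,0,0.6, 0,0,0,0,0,0,0, 0,0,0,0,0,0,0, 0,0,0,0,0,0,0, 0,0,0,0,0,0,0, 0,0,0,0,0,0,0, 0,0,0,0,0,0,0, 0,0,0,0,0,0,0]' 30
```

```text
time_s: 4.68
ee_pos: [0.5563, 0.1113, 0.0282]
eef_rot: [-3.141, -0.004, -1.477]
force: [-3.2, -21.5, 11.7]
grip_width: 0.0344
```

```bash
python3 -m inch '[0.3,0,-0.5,0,0,0,0, 0,0,-2,0,0,0,0, 0,0,-4,0,0,0,0, 0,0,-5,0,0,0,0, 0,0,-5,0,0,0,0, 0,0,0,0,0,0,0]' 30
python3 - <<'E'
from plan import *
o=ctrl.get_obs(); print(o['force'],o['grip_width'])
plan([.5366,-.229,.19],np.radians(81.6))
E
```

```text
time_s: 5.42
ee_pos: [0.5572, 0.1113, 0.1956]
eef_rot: [-3.136, 0.0, -1.477]
force: [0.1, 0.4, -6.1]
grip_width: 0.0341
[ 0.14771225  0.37345091 -6.09390782] 0.034068632384721735
t 5.42 tcp [0.5572 0.1113 0.1956] q6 1.61 shift cm [33.69  5.25  0.51] turn [-0.006  0.001  0.241]
```

```bash
python3 -m inch '[2.6,0.4,0,0,0,0,0, 3.7,0.58,0,0,0,0,0, 3.7,0.58,0,0,0,0,0, 3.7,0.58,0,0,0,0,0, 3.7,0.58,0,0,0,0,0, 3.7,0.58,0,0,0,0,0, 3.7,0.58,0,0,0,0,0, 3.7,0.58,0,0,0,0,0, 3.2,0.5,0,0,0,0,0, 2.0,0.3,0,0,0,0,0, 0,0,0,0,0,0.12,0, 0,0,0,0,0,0.12,0, 0,0,0,0,0,0,0]' 30
python3 - <<'E'
from plan import *
s=snap('wrist'); P=cloud(s); save('wrist2.png',s[0]); I=s[0].reshape(-1,3).astype(int); P=P.reshape(-1,3)
red=(I[:,0]>1.5*I[:,2])&(I[:,0]>50)
b=(abs(P[:,0]-.53)<.2)&(abs(P[:,1]+.264)<.15)
for z0,z1,n in ((.066,.085,'horn'),(.035,.046,'ledge'),(.005,.015,'base')):
    h=P[red&b&(P[:,2]>z0)&(P[:,2]<z1)]
    if len(h)<10: print(n,len(h)); continue
    _,l,cc=cv2.kmeans(h[:,:2].astype(np.float32),2,None,(3,50,1e-5),5,0); print(n,len(h),cc.round(3),[(l==k).sum() for k in (0,1)],np.median(h[:,2]).round(4))
    rect=cv2.minAreaRect(h[:,:2].astype(np.float32)*1000); print(rect)
m=(P[:,2]>.2)&(P[:,2]<.26)&(abs(P[:,0]-.53)<.2)&(abs(P[:,1]+.229)<.03); Q=P[m]
print('pole',m.sum(), Q.min(0),Q.max(0)) if m.sum() else 0
# same with scene cam for pole
s=snap('scene');P=cloud(s);save('scene2.png',s[0]);P=P.reshape(-1,3)
m=(P[:,2]>.195)&(P[:,2]<.24)&(abs(P[:,0]-.5366)<.2)&(abs(P[:,1]+.229)<.08);Q=P[m][:,:2]
print('scene pole',m.sum(),cv2.minAreaRect(Q.astype(np.float32)*1000))
plan([.5366,-.229,.05],np.radians(81.6))
E
```

```text
time_s: 7.05
ee_pos: [0.535, -0.229, 0.1912]
eef_rot: [3.14, 0.001, -1.716]
force: [0.7, 0.5, -5.3]
grip_width: 0.0346
horn 268 [[ 0.615 -0.2  ]
 [ 0.63  -0.202]] [np.int64(132), np.int64(136)] 0.0733
((622.3563842773438, -202.0174102783203), (13.196139335632324, 25.001039505004883), 79.03770446777344)
ledge 2616 [[ 0.605 -0.318]
 [ 0.446 -0.309]] [np.int64(1806), np.int64(810)] 0.0392
((525.685302734375, -307.708740234375), (87.5995101928711, 183.85606384277344), 81.44187927246094)
base 3142 [[ 0.507 -0.242]
 [ 0.627 -0.306]] [np.int64(1191), np.int64(1951)] 0.0092
((539.2476196289062, -267.51654052734375), (172.91387939453125, 233.17300415039062), 81.20674133300781)
pole 23516 [ 0.43638702 -0.25899877  0.20003316] [ 0.66556457 -0.19941039  0.25999385]
scene pole 1242 ((535.77490234375, -226.30123901367188), (60.022708892822266, 282.8409423828125), 76.36649322509766)
t 7.15 tcp [ 0.5351 -0.229   0.1916] q6 1.25 shift cm [-0.02 -0.16 14.16] turn [0.001 0.    0.004]
```

View pics/wrist2.png

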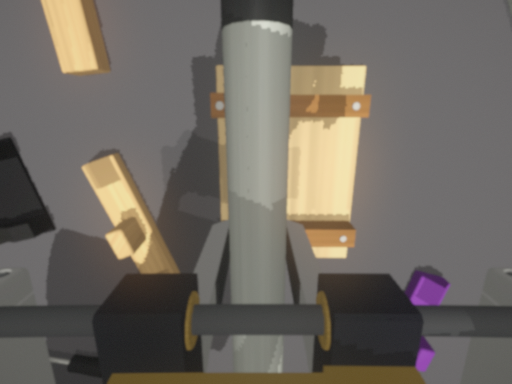

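View pics/scene2.png

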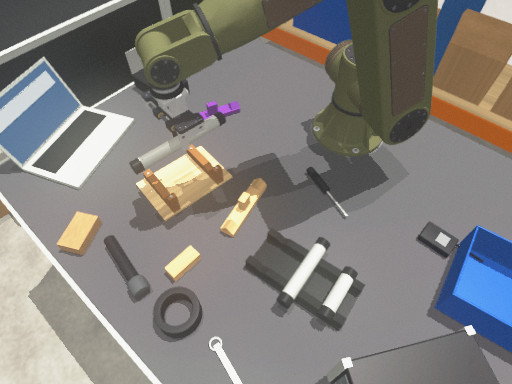

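The wrist view shows the pole (columns 225–290) in the hand over the cradle, with the ledges on the right (open side) at rows 105 and 235. Scene view agrees, and the pole middle is at x=0.536. I'll lower it.

```bash
python3 -m inch '[0.05,-0.1,3,0,0,0,0, 0,0,4,0,0,0,0, 0,0,4,0,0,0,0, 0,0,2.4,0,0,0,0, 0,0,1.2,0,0,0,0, 0,0,0.4,0,0,0,0, 0,0,0.3,0,0,0,0, 0,0,0.3,0,0,0,0, 0,0,0,0,0,0,0]' 30
```

```text
time_s: 8.28
ee_pos: [0.5362, -0.2301, 0.0365]
eef_rot: [-3.141, -0.0, -1.717]
force: [1.2, 0.3, -4.4]
grip_width: 0.0342
```

```bash
python3 -m inch '[0,0,0.2,0,0,0,0, 0,0,0.15,0,0,0,0, 0,0,0.1,0,0,0,0, 0,0,0,0,0,0,0]' 30
```

```text
time_s: 8.78
ee_pos: [0.5364, -0.2305, 0.0324]
eef_rot: [-3.141, -0.001, -1.717]
force: [-3.7, -1.0, 4.3]
grip_width: 0.0341
```

Contact is felt: the vertical force changed sign at the expected height. I'll release and rise.

```bash
python3 -m inch '[0,0,0,0,0,0,0.45, 0,0,0,0,0,0,0.6, 0,0,0,0,0,0,0.7, 0,0,0,0,0,0,0.7, 0,0,0,0,0,0,0.7, 0,0,-2,0,0,0,0.7, 0,0,-4,0,0,0,0.7, 0,0,-5,0,0,0,0.7, 0,0,-5,0,0,0,0.7, 0,0,0,0,0,0,0.7]' 30
python3 - <<'E'
from plan import *
s=snap('scene');P=cloud(s);save('scene3.png',s[0]);P=P.reshape(-1,3);I=s[0].reshape(-1,3).astype(int)
y=np.array([.146,.989]);x=np.array([.989,-.146]);c=np.array([.5366,-.2295])
L=np.c_[(P[:,:2]-c)@x,(P[:,:2]-c)@y]
m=(abs(L[:,0])<.2)&(abs(L[:,1])<.03)&(P[:,2]>.055)&(P[:,2]<.085);Q=P[m]
print(m.sum(),cv2.minAreaRect(L[m].astype(np.float32)*1000),np.percentile(Q[:,2],[50,98]))
plan([.483,-.05,.2],np.radians(12))
plan([.483,-.05,.023],np.radians(12))
E
```

```text
time_s: 10.02
ee_pos: [0.5374, -0.2307, 0.1958]
eef_rot: [-3.135, -0.002, -1.717]
force: [0.0, -0.3, -0.6]
grip_width: 0.0655
798 ((-0.175323486328125, 7.484048843383789), (44.3553352355957, 281.54998779296875), 89.18693542480469) [0.06286443 0.06731113]
t 10.07 tcp [ 0.5365 -0.2303  0.1931] q6 1.25 shift cm [-17.05   7.92  -0.72] turn [-3.000e-03  1.000e-03  1.215e+00]
t 10.07 tcp [ 0.5365 -0.2303  0.1931] q6 1.25 shift cm [-17.07   7.97  16.98] turn [-3.000e-03  1.000e-03  1.215e+00]
```

```bash
python3 -m inch '[-3.4,1.58,0,0,0,0,0.7, -3.4,1.58,0,0,0,0,0.7, -3.4,1.58,0,0,0,0,0.7, -3.4,1.58,0,0,0,0,0.7, -3.4,1.58,0,0,0,0,0.7, 0,0,0,0,0,-0.175,0.7, 0,0,0,0,0,-0.175,0.7, 0,0,0,0,0,-0.175,0.7, 0,0,0,0,0,-0.175,0.7, 0,0,0,0,0,-0.175,0.7, 0,0,0,0,0,-0.175,0.7, 0,0,0,0,0,-0.175,0.7, 0,0,0,0,0,-0.175,0.7, 0,0,0,0,0,-0.175,0.7, 0,0,0,0,0,-0.175,0.7, 0,0,0,0,0,-0.177,0.7, 0,0,0,0,0,0,0.7, 0,0,0,0,0,0,0.7]' 30
python3 - <<'E'
from plan import *
s=snap('wrist');P=cloud(s);save('wrist3.png',s[0]);P=P.reshape(-1,3)
b=(abs(P[:,0]-.483)<.14)&(abs(P[:,1]+.05)<.07)
for z0,z1 in ((.012,.07),(.05,.066)):
    m=b&(P[:,2]>z0)&(P[:,2]<z1); print(m.sum(),cv2.minAreaRect(P[m][:,:2].astype(np.float32)*1000) if m.sum()>5 else '')
plan([.483,-.05,.023],np.radians(12))
E
```

```text
time_s: 12.32
ee_pos: [0.4825, -0.0503, 0.1911]
eef_rot: [-3.141, 0.001, 0.206]
force: [0.8, -0.5, 0.5]
grip_width: 0.0658
5520 ((482.79656982421875, -55.01747131347656), (199.97254943847656, 44.659549713134766), 12.261646270751953)
627 ((482.7912902832031, -54.34123992919922), (35.43803787231445, 21.728092193603516), 11.69275951385498)
t 12.38 tcp [ 0.4826 -0.0503  0.1913] q6 -0.39 shift cm [ 0.06 -0.02 16.83] turn [-0.     0.001 -0.003]
```

View pics/wrist3.png

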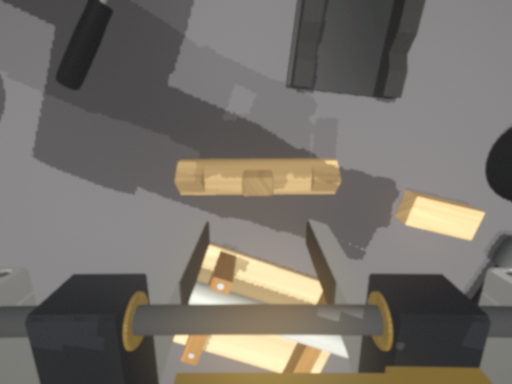

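View pics/scene3.png

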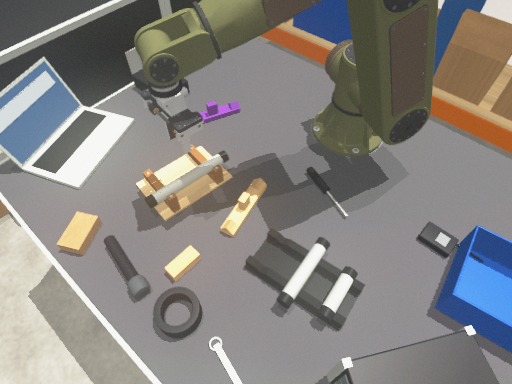

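Pole lies in the V (scene: (157,195) to (225,158)). In the wrist view the chock, at columns 175–340, row 177, is aligned with the jaws. I'll grip its block.

```bash
python3 -m inch '[0.05,0.4,4,0,0,0,0.7, 0,0,4,0,0,0,0.7, 0,0,4,0,0,0,0.7, 0,0,2.8,0,0,0,0.7, 0,0,1.3,0,0,0,0.7, 0,0,0.7,0,0,0,0.7, 0,0,0,0,0,0,0.7, 0,0,0,0,0,0,0.3, 0,0,0,0,0,0,0, 0,0,0,0,0,0,0, 0,0,0,0,0,0,0, 0,0,0,0,0,0,0, 0,0,0,0,0,0,0]' 30
```

```text
time_s: 14.0
ee_pos: [0.4841, -0.0542, 0.024]
eef_rot: [3.141, -0.0, 0.21]
force: [-1.5, 0.3, 5.7]
grip_width: 0.036
```

```bash
python3 -m inch '[0,0,-2,0,0,0,0, 0,0,-4,0,0,0,0, 0,0,-5,0,0,0,0, 0,0,-4,0,0,0,0, 0,0,0,0,0,0,0]' 30
python3 - <<'E'
from plan import *
x=np.array([.989,-.146]);y=np.array([.146,.989]);t=np.array([.5363,-.2305])-.047*y; print(t)
plan([*t,.17],np.radians(-8.4))
E
```

```text
time_s: 14.62
ee_pos: [0.4851, -0.0543, 0.1761]
eef_rot: [3.14, -0.004, 0.21]
force: [-1.4, -0.1, -2.6]
grip_width: 0.0357
[ 0.529438 -0.276983]
t 14.62 tcp [ 0.4851 -0.0543  0.1761] q6 -0.4 shift cm [-0.31 22.7   0.65] turn [ 0.001 -0.005  0.357]
```

```bash
python3 -m inch '[-0.1,2.7,0,0,0,0,0, -0.1,4,0,0,0,0,0, -0.1,4,0,0,0,0,0, 0,4,0,0,0,0,0, 0,4,0,0,0,0,0, 0,2.5,0,0,0,0,0, 0,1.5,0,0,0,0,0, 0,0,0,0,0,0.12,0, 0,0,0,0,0,0.12,0, 0,0,0,0,0,0.117,0, 0,0,0,0,0,0,0, 0,0,0,0,0,0,0]' 30
python3 - <<'E'
from plan import *
s=snap('wrist');P=cloud(s);save('wrist4.png',s[0]);P=P.reshape(-1,3); np.save('/tmp/w4',P)
o=ctrl.get_obs();p=np.array(o['ee_pos'])
a=np.radians(-8.4);x=np.array([np.cos(a),np.sin(a)]);y=np.array([-np.sin(a),np.cos(a)]);c=np.array([.5363,-.2305])
L=np.c_[(P[:,:2]-c)@x,(P[:,:2]-c)@y]
m=(P[:,2]>.148)&(P[:,2]<.172)&(abs(L[:,0])<.13)&(abs(L[:,1]+.047)<.05)
print('foot top',m.sum(),cv2.minAreaRect(L[m].astype(np.float32)*1000),L[m].min(0),L[m].max(0))
print(np.histogram(P[m][:,2],8))
for side in (-1,1):
    m=(P[:,2]>.05)&(P[:,2]<.075)&(L[:,0]*side>.1)&(L[:,0]*side<.145)&(abs(L[:,1])<.04); print('pole end',m.sum(),L[m].min(0) if m.sum() else '',L[m].max(0) if m.sum() else '')
plan([.5294,-.277,.064],a)
E
```

```text
time_s: 16.12
ee_pos: [0.5284, -0.2765, 0.1733]
eef_rot: [-3.141, 0.001, -0.144]
force: [0.3, 0.5, -2.5]
grip_width: 0.036
foot top 11257 ((-1.6206436157226562, -46.44578552246094), (44.000022888183594, 200.75595092773438), 89.90483093261719) [-0.10197447 -0.06861089] [ 0.09877647 -0.02456286]
(array([ 261,  286,  303,  337,  351, 4670, 4206,  843]), array([0.15017077, 0.15289879, 0.15562682, 0.15835484, 0.16108287,
       0.16381089, 0.16653892, 0.16926694, 0.17199497]))
pole end 1416 [-0.14070449 -0.01811603] [-0.10002988  0.01653621]
pole end 1385 [ 0.10002686 -0.01833064] [0.14045632 0.01614787]
t 16.18 tcp [ 0.5284 -0.2766  0.1734] q6 -0.4 shift cm [ 0.11  0.03 10.94] turn [-0.     0.     0.002]
```

View pics/wrist4.png

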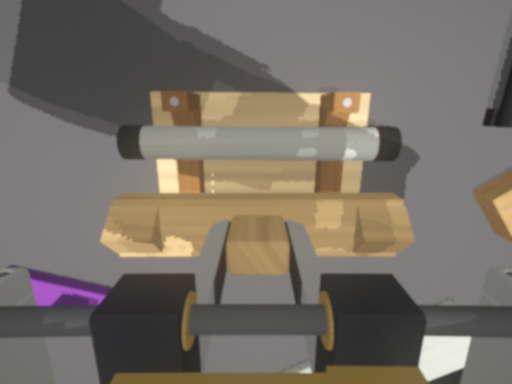

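Chock (row 225) is level and parallel to the pole (row 143), 6 mm short of touching and on the open side, with the screw-marked horn tops beyond the pole at row 100. I'll lower it.

```bash
python3 -m inch '[0.1,-0.1,3,0,0,0,0, 0,0,3.5,0,0,0,0, 0,0,2,0,0,0,0, 0,0,1.2,0,0,0,0, 0,0,0.5,0,0,0,0, 0,0,0.3,0,0,0,0, 0,0,0.2,0,0,0,0, 0,0,0,0,0,0,0]' 30
```

```text
time_s: 17.18
ee_pos: [0.5297, -0.276, 0.067]
eef_rot: [3.141, -0.0, -0.147]
force: [0.3, -0.3, -1.6]
grip_width: 0.0356
```

```bash
python3 -m inch '[0,0,0.15,0,0,0,0, 0,0,0.1,0,0,0,0, 0,0,0.1,0,0,0,0, 0,0,0,0,0,0,0]' 30
```

```text
time_s: 17.68
ee_pos: [0.5296, -0.276, 0.064]
eef_rot: [3.141, -0.0, -0.147]
force: [-4.1, 2.4, 6.1]
grip_width: 0.0355
```

Contact on the ledges is confirmed. I'll release, rise and check.

```bash
python3 -m inch '[0,0,0,0,0,0,0.5, 0,0,0,0,0,0,0.7, 0,0,0,0,0,0,0.7, 0,0,0,0,0,0,0.7, 0,0,0,0,0,0,0.7, 0,0,-2,0,0,0,0.7, 0,0,-4,0,0,0,0.7, 0,0,-4,0,0,0,0.7, 0,0,-3,0,0,0,0.7, 0,0,0,0,0,0,0.7, 0,0,0,0,0,0,0.7]' 30
python3 - <<'E'
from plan import *
s=snap('wrist');P=cloud(s);save('wrist5.png',s[0]);P=P.reshape(-1,3)
a=np.radians(-8.4);x=np.array([np.cos(a),np.sin(a)]);y=np.array([-np.sin(a),np.cos(a)]);c=np.array([.5363,-.2305])
L=np.c_[(P[:,:2]-c)@x,(P[:,:2]-c)@y]
m=(P[:,2]>.053)&(P[:,2]<.085)&(abs(L[:,0])<.12)&(L[:,1]>-.08)&(L[:,1]<-.0205)
print('foot',m.sum(),cv2.minAreaRect(L[m].astype(np.float32)*1000))
m=(P[:,2]>.09)&(P[:,2]<.11)&(abs(L[:,0])<.05)&(abs(L[:,1]+.04)<.05)
print('block',m.sum(),cv2.minAreaRect(L[m].astype(np.float32)*1000) if m.sum()>5 else '',np.median(P[m][:,2]))
for sd in (-1,1):
    m=(P[:,2]>.045)&(P[:,2]<.075)&(L[:,0]*sd>.105)&(L[:,0]*sd<.15)&(abs(L[:,1])<.02); print('pole end',m.sum(),L[m].min(0),L[m].max(0),P[m][:,2].max())
    m=(abs(L[:,0]*sd-.085)<.012)&(abs(L[:,1]+.047)<.02)&(P[:,2]>.05); print('chock end z',np.percentile(P[m][:,2],98))
E
```

```text
time_s: 19.05
ee_pos: [0.5292, -0.2758, 0.1921]
eef_rot: [-3.141, 0.001, -0.147]
force: [-0.5, -0.6, -0.4]
grip_width: 0.0656
foot 6070 ((-0.2620391845703125, -46.0596923828125), (199.62582397460938, 43.304046630859375), 0.045418571680784225)
block 807 ((-0.3256702423095703, -46.33374786376953), (35.93272018432617, 21.947032928466797), 0.4013773500919342) 0.09893974376886827
pole end 1111 [-0.14122876 -0.01769553] [-0.10503746  0.01665174] 0.06802009225679184
chock end z 0.30479048827153554
pole end 1092 [ 0.10500187 -0.01968752] [0.14100189 0.01562747] 0.06868325505931616
chock end z 0.0761323035857679
```

View pics/wrist5.png

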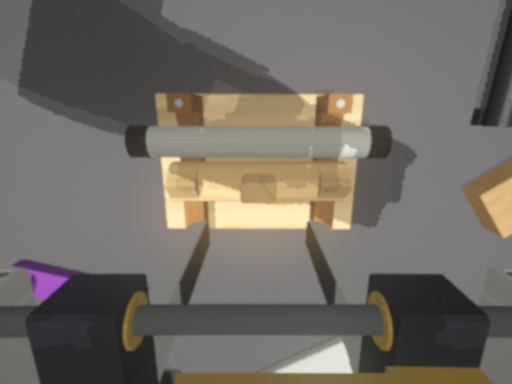

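The chock lies flat at row 182, close and parallel to the pole at row 143, and the gripper is clear. Handing in.

```bash
python3 -c "
from station import ctrl
print(ctrl.hand_in())"
```

```text
the job is handed in; nothing more can be done
None
```

I laid the longest pole in the V-cradle and released it. The chock bar is on both ledges, close up on the pole's open side. I handed the job in at about 19 s, with the gripper open and well above everything. `hand_in()` gives no verdict.

What the last wrist picture showed, in the cradle's frame:

| Check | Reading | Limit or expected |
|---|---|---|
| Pole, along the cradle | centred to about 1 mm | ±30 mm |
| Pole, across | −1 mm | ±8 mm |
| Pole top height | 68 mm | 67.5 mm |
| Chock, along | 0 mm | ±30 mm |
| Chock, across | −46 mm | −57 to −33 mm |
| Chock block top height | 99 mm | 100 mm when flat |
| Chock angle to the cradle | under 0.5° | 10° |
| Gap, pole to chock | about 6 mm | under 17 mm |

**Camera disagreement:** the scene and side cameras read about 5 mm higher in y than the wrist camera for the pole, and 2–5 mm higher for the chock. The grasp on the pole agreed with the wrist camera, so I used its readings from then on.

**Check that failed:** the height reading at one end of the chock came out as 305 mm, probably because the patch took in part of the gripper. The other end read 76 mm against 77 mm expected, and the picture shows the bar flat.

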